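Wipe the deck and rock a stuck specimen block out of its nest

TASK

With the yellow scraper, not your fingers, wipe the three white ceramic chips off the green deck into the steel catch tray at its end, then set the scraper down on the bench, clear of the tray. Then take the stuck aluminium block by its orange tab and rock it side to side, first toward the catch tray and then away from it, and so on, working it up little by little until it frees; a straight pull would lift the heavy nest off its base, which must not happen. Finish while still holding the block still and upright, just clear (a few centimetres) above its nest, and leave the other things on the bench alone.

Things in the scene. Friction and masses are not known exactly. Their poses are not given: they have to be found in the camera images.
- station: fixed block station: blue base with, in a row along its +y, the dark steel nest (at the origin), the green-topped deck and the steel catch tray. Origin on the bench under the nest's centre; x across the row, z up. Nest 88 (x) x 108 (y) mm, top 40 mm above the bench. Deck 100 (x) x 130 (y) mm, y = 58 to 188 mm, level with the nest's top, no rims. Tray y = 189 to 309 mm, against the deck's end.
- nest_top (a point): point at the centre of the nest's mouth, level with the nest's top (40 mm above the bench); fixed to the station (does not rise with the nest); axes as the station's
- deck (a point): centre of the deck's top surface, 123 mm along the station's y from the nest's centre; axes as the station's
- catch (a point): centre of the inner floor of the catch tray, 249 mm along the station's y from the nest's centre; tray outside 130 (x) x 120 (y) x 30 mm high, walls 4 mm, inner floor 4 mm above the bench; axes as the station's
- nest (a joint): how far (m) the nest is lifted off its base along its dowels: 0 = down. Only its weight (1.9 kg) holds it: a straight pull over about 18 N lifts it, and sliding the block straight up takes 30 to 45 N. But while the block is being leaned over it can be raised with little force: up to 2.5 mm per 6 degrees of lean, so up to 5 mm in a sweep from 6 degrees one way to 6 degrees the other.
- block_tab (a point): centre of the block's orange grip tab, 20 (x) x 44 (y) x 54 mm high; 72 mm above the block's underside, 94 mm above the bench when seated; axes along the station's when seated. Pinch it across x. Rocking goes along the station's +y and -y: 8 mm sideways here is a lean of about 6 degrees, takes 10 to 20 N; more is not needed. The block may turn between the fingers.
- block_foot (a point): centre of the underside of the block (40 (x) x 50 (y) x 45 mm high below the tab, 0.3 kg). Seated it is 18 mm below the nest's top, on the nest's floor; the first lean from there lifts it about 2.5 mm. Two red sprung rubber jaws press the block's +y and -y faces, 2 to 16 mm above that floor, about 29 N each; they let go once the foot has risen about 16 mm.
- scraper_mid (a point): centre (half-way up) of the scraper: a block 90 mm long (its x), 24 mm thick (its y), 60 mm high (z), yellow with a black rubber foot 14 mm high, 0.14 kg, standing upright on the bench; pinch it across its thickness
- chip0_mid (a point): centre of a white ceramic chip, about 20 x 16 x 10 mm high, 11 g, lying on the deck at the start
- chip1_mid (a point): centre of a white ceramic chip, about 20 x 16 x 10 mm high, 11 g, lying on the deck at the start
- chip2_mid (a point): centre of a white ceramic chip, about 20 x 16 x 10 mm high, 11 g, lying on the deck at the start
- dish: bystander: petri dish, 90 mm across and 14 mm high, clear with a green filling; origin at the centre of its underside; leave alone
- jar: bystander: clear jar with a red cap, 64 mm across, 75 mm high; origin at the centre of its underside; leave alone
- beaker: bystander: glass beaker, 70 mm across at the rim, 90 mm high; origin at the centre of its underside; leave alone
- carton: bystander: brown cardboard carton, 90 x 120 x 60 mm high; origin at the centre of its underside; leave alone

How it is judged:
By the outcome, as a careful person would: the job done as asked, in the order asked, and still so for the second after the job is handed in, while the arm keeps its last pose, push and grip.
It also fails if it takes over 72 s, if anything falls off the work surface, if the arm or the gripper's body presses on something with over 40 N, if the wrist force passes 120 N, or if a joint passes its speed limit or range.

ROBOT

A 6-joint arm with a two-finger parallel gripper is mounted at the origin on the work surface. World frame = base frame: x ahead of the robot, y to its left, z up, the work surface at z = 0. Lengths are in m, angles in rad, forces in N, time in s.
With the tool pointing down it reaches from about 0.225 to 0.875 m from the base axis. Payload 3.4 kg.
Tool frame: the origin (TCP) lies at the very end of the fingers, on their centre line; the grasp point (between the pads) lies 19 mm behind it; z points along the fingers, y is the line along which they close (so a half turn about z gives the same grasp; the last joint's range is limited). The gripper opens to 85 mm and grips with 20 to 120 N. Pads are 22 mm wide; open, the fingers measure 114 mm over their backs; the gripper's body (76 mm by 85 mm) begins 54 mm behind the grasp point. The pads swing forward as they close: fully open they stand 13 mm farther back than shut.
Start: joints at [-1.243, 0.276, 1.505, -0, 1.361, -0.121], TCP at [0.249, -0.518, 0.231] pointing down, gripper open.
Joint ranges: [-2.89, 2.89], [-0.75, 2.08], [0.22, 2.7], [-1.18, 4.32], [0.11, 2.71], [-2.7, 2.7]. Speed limits (rad/s): [2.57, 2.57, 3.14, 3.14, 3.14, 3.14].

INTERFACE

Orientations are given as a unit quaternion [w, x, y, z].
In Python, from rig import get_state, optics, sign_off gives the robot as it stands.
- The arm moves only by the tool send_rows, never from a script. Its argument "increments" is a list of rows, each an object with "gripper": the gripper's target within -1 to 1 (shut at 1, half-way at 0, fully open at -1); "linear": the shift along the world's x, y, z in m, a list of three; "delta_rot": the turn, a rotation vector about the world's x, y, z in rad, a list of three. In form: [{"gripper": gripper, "linear": [dx, dy, dz], "delta_rot": [rx, ry, rz]}, ...]. A call has 1 to 8 rows; each row is the pose to reach, as a shift and turn from the pose commanded when the call began; what a row does not reach only later rows make up. A row lasts 1/10 s, in which the tool goes at most 50 mm and 8.59 degrees, less where a joint would pass 70% of its speed; a pose out of reach is approached as far as the arm can. A call with a gripper value outside its range is refused whole. The fingers move at their own pace and stop on an object; "newtons" is the grip in N (left out, the last holds). Time passes only in rows, so rows that repeat a pose let the fingers close. It gives the time, the measured TCP pose, the force, the opening and the grip force at its end, in the units of the state.
- get_state(): the state, without advancing time (a new reading comes with each control period).
- optics.get_image(name): name is "scene" or "side" or "wrist"; returns a dict with "pixels" (480x640x3 uint8, blue, green, red), "K" (3x3 intrinsics, pixels), "rvec" (rotation vector, rad) and "tvec" (3), from world to camera coordinates, as OpenCV has them; the wrist camera has in their place "T_tool_cam" (4x4, takes a point from camera to tool coordinates, whose origin is the TCP and whose axes are the flange's). Camera axes: x right, y down, z forward; pixel columns grow to the right and rows downward; lengths in m; the calibration is good to about 2 mm. A picture is of the moment at which its call begins: read the wrist's pose just before it. There is no depth.
- sign_off(): hands the job in; it is judged then, once.
The state is a dict: "clock": time; "qpos": joint angles; "qd": joint speeds; "effort": joint torques, N m; "position": TCP position; "ee_rot": TCP orientation; "contact_force": force on the tool from outside, world axes, zero at the start; "moment": the same for the moment, N m; "width": finger opening in m; "gripper_force": force on a finger pad.
Only numpy, scipy, OpenCV 4.12 (cv2) and the standard library are available. Lean on these libraries where they do the work, as an engineer would, in place of code of your own. Each camera call takes 0.05 s, during which the arm holds its last target. There are 200 camera calls.

## Working session

There is one attempt and no reset: what is moved stays moved. The work goes in short steps, Python scripts to look and compute and a tool call to move; the robot and the scene stay as the last step left them, time stands still between calls to the robot, and variables do not carry over. Pictures are saved under pics/ and viewed, at most 10 in all, crops included, and the job is handed in when it is done.

Besides the shell and the picture viewer there is one more tool, called after "Call:" as name([rows], argument=value, ...), one row to a line, values as JSON. send_rows: Moves the arm, as the interface text tells. Its arguments: {"type":"object","properties":{"increments":{"type":"array"},"newtons":{"type":"number"}},"required":["increments"]}

```bash
mkdir -p pics
cat > h.py <<'E'
import numpy as np,cv2
from rig import get_state,optics,sign_off
def cam(n):
    s=get_state(); d=optics.get_image(n); K=np.array(d["K"])
    if n=="wrist":
        from scipy.spatial.transform import Rotation as R
        w,x,y,z=s["ee_rot"]; T=np.eye(4); T[:3,:3]=R.from_quat([x,y,z,w]).as_matrix(); T[:3,3]=s["position"]
        W=T@np.array(d["T_tool_cam"]); Rw=W[:3,:3]; c=W[:3,3]
    else:
        Rw=cv2.Rodrigues(np.array(d["rvec"],float))[0].T; c=-Rw@np.array(d["tvec"],float).ravel()
    return d["pixels"],K,Rw,c
def ray(C,p,z):
    _,K,Rw,c=C; r=Rw@np.linalg.inv(K)@[p[0],p[1],1]; return c+r*(z-c[2])/r[2]
def proj(C,P):
    _,K,Rw,c=C; q=K@(Rw.T@(np.array(P)-c)); return q[:2]/q[2]
E
python3 - <<'E'
from h import *
for n in("scene","side"):
    C=cam(n); cv2.imwrite(f"pics/{n}0.png",C[0]); print(n,C[3].round(3),C[2][:,2].round(2))
s=get_state(); print(s)
E
```

```text
scene [ 1.137 -0.186  1.036] [-0.51  0.17 -0.85]
side [ 0.371 -0.741  0.546] [ 0.22  0.82 -0.53]
{'clock': 0.1, 'qpos': array([-1.24298451e+00,  2.76537805e-01,  1.50602829e+00, -7.37877611e-06,
        1.36069767e+00, -1.21000255e-01]), 'qd': array([-0.00075036, -0.00335993, -0.00307371,  0.00035426,  0.00103047,
       -0.00035985]), 'effort': array([ 1.00248206e-03, -4.17699516e+01, -2.46405888e+01, -2.51801948e-04,
        5.82948749e-03,  1.60524769e-05]), 'position': array([ 0.24932682, -0.51759939,  0.23051409]), 'ee_rot': array([-8.30716603e-04,  9.74925940e-01,  2.22528004e-01, -8.98353748e-05]), 'contact_force': array([-0.78671854, -0.10628864, -0.37834014]), 'moment': array([0.01566218, 0.01340546, 0.00724043]), 'gripper_force': 0.0, 'width': 0.08552397861854552}
```

View pics/scene0.png

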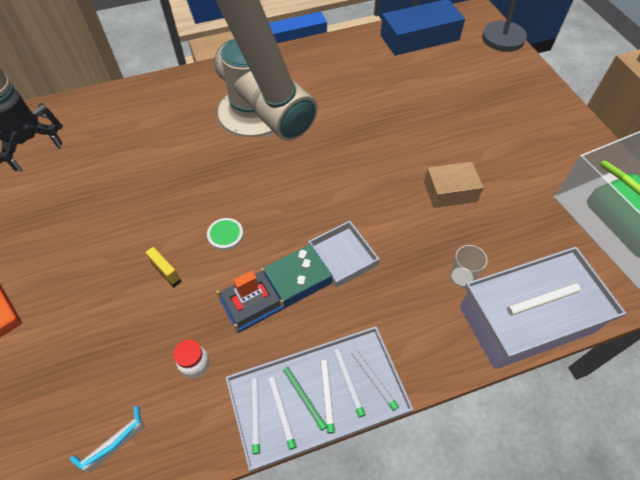

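View pics/side0.png

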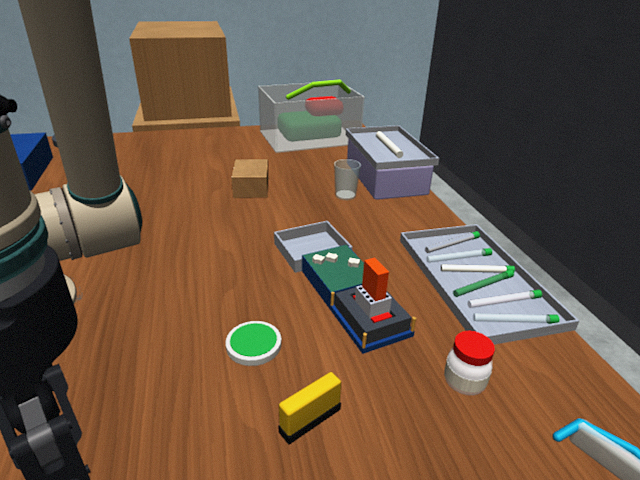

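The scene view shows the scraper at (162,265), the nest and tab at (248,290), the deck at (298,272) with chips at (303,254), (306,264) and (301,280), and the tray at (343,252). The side view shows the same things, with the scraper at (310,405), the tab at (376,280) and the chips at (319,259), (331,257) and (354,262).

Run:
```python
from h import *
def blobs(C,f,roi,amin=8):
    im=C[0];hsv=cv2.cvtColor(im,cv2.COLOR_BGR2HSV).astype(int)
    m=f(*[hsv[...,i] for i in range(3)]).astype(np.uint8)
    k=np.zeros_like(m);x0,y0,x1,y1=roi;k[y0:y1,x0:x1]=1;m*=k
    n,l,st,ce=cv2.connectedComponentsWithStats(m)
    return [(ce[i],st[i],cv2.findContours((l==i).astype(np.uint8),0,2)[0][0]) for i in range(1,n) if st[i][4]>=amin]
S=cam("scene");D=cam("side")
def tri(p,q):
    a=S[2]@np.linalg.inv(S[1])@[*p,1];b=D[2]@np.linalg.inv(D[1])@[*q,1]
    t=np.linalg.lstsq(np.c_[a,-b],D[3]-S[3],rcond=None)[0]
    A=S[3]+a*t[0];B=D[3]+b*t[1];return ((A+B)/2).round(4),np.linalg.norm(A-B).round(4)
Y=lambda h,s,v:(h>20)&(h<33)&(s>150)&(v>100)
O=lambda h,s,v:(h>4)&(h<14)&(s>180)&(v>120)
W=lambda h,s,v:(s<50)&(v>185)
G=lambda h,s,v:(h>60)&(h<95)&(s>60)&(v<150)
rs={}
for n,f,r1,r2 in(("Y",Y,(130,230,200,300),(260,350,360,450)),("O",O,(225,265,270,300),(350,250,400,310)),("W",W,(285,240,330,290),(305,245,365,272)),("G",G,(255,235,340,310),(295,240,385,310))):
    for nm,C,r in(("s",S,r1),("d",D,r2)):
        b=[x for x in blobs(C,f,r)];rs[n+nm]=b
        for ce,st,c in b: print(n,nm,ce.round(1),st, cv2.minAreaRect(c) if n!="W" else "", [ray(C,ce,z).round(3)[:2].tolist() for z in ((.05,) if n=="W" else (0.06,.094,.04))])
big=lambda k:max(rs[k],key=lambda x:x[1][4])
for n in "YO": print(n,tri(big(n+"s")[0],big(n+"d")[0]))
c=big("Gs")[2]; print([ (p,ray(S,p,.04).round(3)) for p in cv2.approxPolyDP(cv2.convexHull(c),3,True)[:,0].tolist()])
c=big("Gd")[2]; print([ (p,ray(D,p,.04).round(3)) for p in cv2.approxPolyDP(cv2.convexHull(c),3,True)[:,0].tolist()])
c=big("Ys")[2]; print([ (p,ray(S,p,.06).round(3)) for p in cv2.approxPolyDP(cv2.convexHull(c),2,True)[:,0].tolist()])
c=big("Yd")[2]; print([ (p,ray(D,p,.06).round(3)) for p in cv2.approxPolyDP(cv2.convexHull(c),2,True)[:,0].tolist()])
```

```text
Y s [162.2 264.5] [146 247  33  37 476] ((162.07177734375, 264.4877624511719), (41.68208694458008, 12.440003395080566), 46.63658142089844) [[0.483, -0.342], [0.506, -0.336], [0.469, -0.345]]
Y d [309.2 402.7] [ 279  372   62   63 2124] ((309.69232177734375, 402.0384521484375), (32.4499626159668, 74.32982635498047), 56.3099365234375) [[0.462, -0.364], [0.456, -0.391], [0.466, -0.349]]
O s [244.4 279.3] [234 271  22  17 194] ((244.4000244140625, 279.3000183105469), (8.9442720413208, 21.0190372467041), 63.43495178222656) [[0.583, -0.174], [0.602, -0.174], [0.572, -0.174]]
O d [378.9 276.3] [363 257  26  44 491] ((378.9403991699219, 276.9678955078125), (42.431705474853516, 20.784832000732422), 73.3007583618164) [[0.644, -0.127], [0.625, -0.17], [0.655, -0.102]]
W s [323.8 251.5] [313 240  17  30 274]  [[0.568, 0.021]]
W s [301.9 253.4] [298 250   9   8  52]  [[0.556, -0.029]]
W s [305.9 262.7] [302 259   8   8  52]  [[0.583, -0.028]]
W s [300.7 279.4] [297 276   8   8  53]  [[0.62, -0.053]]
W d [316.7 247.5] [305 245  34   9 164]  [[0.561, 0.003]]
W d [331.6 255.4] [326 253  12   6  49] 
[... 1069 characters left out ...]
150, 248], array([ 0.428, -0.361,  0.06 ])), ([155, 248], array([ 0.432, -0.35 ,  0.06 ])), ([173, 267], array([ 0.498, -0.32 ,  0.06 ])), ([178, 278], array([ 0.53 , -0.314,  0.06 ])), ([172, 283], array([ 0.538, -0.329,  0.06 ])), ([147, 255], array([ 0.445, -0.371,  0.06 ])), ([146, 251], array([ 0.434, -0.371,  0.06 ]))]
[([333, 373], array([ 0.505, -0.324,  0.06 ])), ([340, 381], array([ 0.511, -0.339,  0.06 ])), ([339, 401], array([ 0.5 , -0.37,  0.06])), ([294, 432], array([ 0.435, -0.402,  0.06 ])), ([287, 434], array([ 0.427, -0.402,  0.06 ])), ([280, 424], array([ 0.421, -0.387,  0.06 ])), ([279, 404], array([ 0.425, -0.358,  0.06 ])), ([329, 372], array([ 0.5  , -0.321,  0.06 ]))]
```

Call:
send_rows([
  {"gripper": -1,"linear": [0.036,0.028,0],"delta_rot": [0,0,0]},
  {"gripper": -1,"linear": [0.073,0.057,0],"delta_rot": [0,0,0]},
  {"gripper": -1,"linear": [0.109,0.085,0],"delta_rot": [0,0,0]},
  {"gripper": -1,"linear": [0.145,0.114,0],"delta_rot": [0,0,0]},
  {"gripper": -1,"linear": [0.182,0.142,-0.01],"delta_rot": [0,0,0]},
  {"gripper": -1,"linear": [0.218,0.171,-0.03],"delta_rot": [0,0,0]},
  {"gripper": -1,"linear": [0.218,0.171,-0.05],"delta_rot": [0,0,0]},
  {"gripper": -1,"linear": [0.218,0.171,-0.05],"delta_rot": [0,0,0]},
])

```text
clock: 1.0
position: [0.4668, -0.3445, 0.1783]
ee_rot: [-0.003, 0.975, 0.224, -0.002]
contact_force: [-0.7, 0.1, -0.8]
width: 0.0856
gripper_force: 0.0
```

Run:
```python
from h import *
C=cam("wrist"); cv2.imwrite("pics/w1.png",C[0]); s=get_state(); print(s["position"],s["contact_force"])
hsv=cv2.cvtColor(C[0],cv2.COLOR_BGR2HSV).astype(int);h,S,v=[hsv[...,i] for i in range(3)]
m=((h>20)&(h<33)&(S>150)&(v>100)).astype(np.uint8)
c=max(cv2.findContours(m,0,2)[0],key=cv2.contourArea);print(cv2.contourArea(c))
for p in cv2.approxPolyDP(cv2.convexHull(c),6,True)[:,0].tolist(): print(p,ray(C,p,.06).round(4))
```

```text
[ 0.46693624 -0.34598398  0.17997608] [-0.03290161 -0.21392914  0.58563846]
4328.0
[333, 163] [ 0.5123 -0.3349  0.06  ]
[334, 286] [ 0.4373 -0.3733  0.06  ]
[306, 291] [ 0.4254 -0.3576  0.06  ]
[302, 167] [ 0.5015 -0.3185  0.06  ]
```

View pics/w1.png

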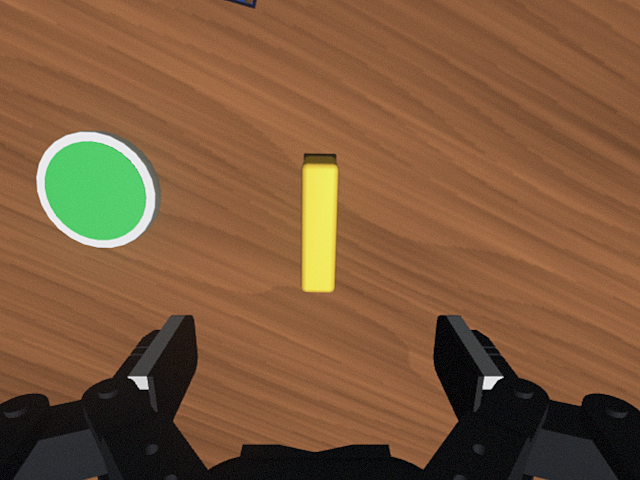

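The wrist view shows the scraper, rows 163–290 and columns 302–335, lying between the fingers. The dish at (97,190) is clear. I'm going down to grasp.

Call:
send_rows([
  {"gripper": -1,"linear": [0.002,0,-0.05],"delta_rot": [0,0,0.025]},
  {"gripper": -1,"linear": [0.002,0,-0.09],"delta_rot": [0,0,0.025]},
  {"gripper": -1,"linear": [0.002,0,-0.13],"delta_rot": [0,0,0.025]},
  {"gripper": -1,"linear": [0.002,0,-0.151],"delta_rot": [0,0,0.025]},
  {"gripper": 1,"linear": [0.002,0,-0.151],"delta_rot": [0,0,0.025]},
  {"gripper": 1,"linear": [0.002,0,-0.151],"delta_rot": [0,0,0.025]},
  {"gripper": 1,"linear": [0.002,0,-0.151],"delta_rot": [0,0,0.025]},
  {"gripper": 1,"linear": [0.002,0,-0.151],"delta_rot": [0,0,0.025]},
], newtons=60)

```text
clock: 1.85
position: [0.4704, -0.3482, 0.0324]
ee_rot: [0.002, 0.972, 0.234, 0.001]
contact_force: [-0.4, 0.7, 0.7]
width: 0.0278
gripper_force: 0.5
```

Call:
send_rows([
  {"gripper": 1,"linear": [0,0,0],"delta_rot": [0,0,0]},
  {"gripper": 1,"linear": [0,0,0],"delta_rot": [0,0,0]},
  {"gripper": 1,"linear": [0,0,0],"delta_rot": [0,0,0]},
  {"gripper": 1,"linear": [0,0,0],"delta_rot": [0,0,0]},
])

```text
clock: 2.25
position: [0.4706, -0.3483, 0.0324]
ee_rot: [0.002, 0.972, 0.235, 0.001]
contact_force: [-0.6, -0.4, 7.0]
width: 0.0233
gripper_force: 60.2
```

Call:
send_rows([
  {"gripper": 1,"linear": [0,0,0.05],"delta_rot": [0,0,0]},
  {"gripper": 1,"linear": [0,0,0.1],"delta_rot": [0,0,0]},
  {"gripper": 1,"linear": [0,0,0.15],"delta_rot": [0,0,0]},
  {"gripper": 1,"linear": [0.013,0.025,0.175],"delta_rot": [0,0,-0.05]},
  {"gripper": 1,"linear": [0.033,0.065,0.175],"delta_rot": [0,0,-0.12]},
  {"gripper": 1,"linear": [0.053,0.105,0.175],"delta_rot": [0,0,-0.2]},
  {"gripper": 1,"linear": [0.073,0.145,0.175],"delta_rot": [0,0,-0.28]},
  {"gripper": 1,"linear": [0.093,0.185,0.175],"delta_rot": [0,0,-0.28]},
])

```text
clock: 3.05
position: [0.5628, -0.1604, 0.2059]
ee_rot: [0.0, 0.995, 0.096, 0.0]
contact_force: [0.4, -1.3, -1.4]
width: 0.0226
gripper_force: 59.5
```

Call:
send_rows([
  {"gripper": 1,"linear": [0.02,0.035,0],"delta_rot": [0,0,0]},
  {"gripper": 1,"linear": [0.036,0.068,0],"delta_rot": [0,0,0]},
  {"gripper": 1,"linear": [0.036,0.068,0],"delta_rot": [0,0,0]},
  {"gripper": 1,"linear": [0.036,0.068,0],"delta_rot": [0,0,0]},
])

```text
clock: 3.45
position: [0.5984, -0.0933, 0.2054]
ee_rot: [0.0, 0.995, 0.098, -0.0]
contact_force: [-0.3, 0.3, -0.4]
width: 0.023
gripper_force: 59.5
```

Run:
```python
from h import *
C=cam("wrist"); cv2.imwrite("pics/w2.png",C[0]); s=get_state(); print(s["position"],s["contact_force"],s["ee_rot"])
hsv=cv2.cvtColor(C[0],cv2.COLOR_BGR2HSV).astype(int);h,S,v=[hsv[...,i] for i in range(3)]
m=((h>60)&(h<95)&(S>60)&(v<150)).astype(np.uint8)
c=max(cv2.findContours(m,0,2)[0],key=cv2.contourArea);print(cv2.contourArea(c))
for p in cv2.approxPolyDP(cv2.convexHull(c),6,True)[:,0].tolist(): print(p,ray(C,p,.04).round(4))
```

```text
[ 0.5980782  -0.09415653  0.20539807] [ 0.02128116 -0.19744531 -1.32286584] [ 3.84425209e-04  9.95268530e-01  9.71613007e-02 -2.93878979e-04]
14978.0
[346, 150] [ 0.6511 -0.1068  0.04  ]
[345, 210] [ 0.6067 -0.1159  0.04  ]
[276, 273] [ 0.545  -0.0725  0.04  ]
[186, 273] [ 0.5308 -0.0013  0.04  ]
[174, 150] [0.6264 0.0172 0.04  ]
```

View pics/w2.png

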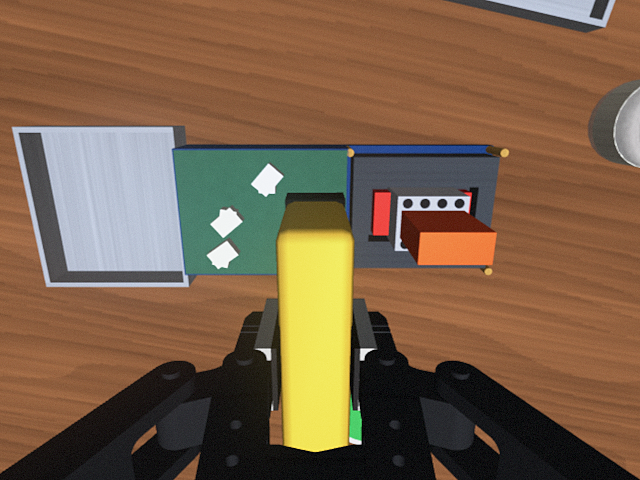

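The wrist view shows the scraper held square to the deck. The chips are at (267,180), (227,221) and (222,254), all on the tray side of the scraper, and the tray is at left. I'm lowering it now.

Call:
send_rows([
  {"gripper": 1,"linear": [0.001,-0.002,-0.04],"delta_rot": [0,0,0]},
  {"gripper": 1,"linear": [0.001,-0.002,-0.08],"delta_rot": [0,0,0]},
  {"gripper": 1,"linear": [0.001,-0.002,-0.11],"delta_rot": [0,0,0]},
  {"gripper": 1,"linear": [0.001,-0.002,-0.12],"delta_rot": [0,0,0]},
  {"gripper": 1,"linear": [0.001,-0.002,-0.127],"delta_rot": [0,0,0]},
  {"gripper": 1,"linear": [0.001,-0.002,-0.13],"delta_rot": [0,0,0]},
  {"gripper": 1,"linear": [0.001,-0.002,-0.13],"delta_rot": [0,0,0]},
])

```text
clock: 4.2
position: [0.6003, -0.0967, 0.0765]
ee_rot: [0.0, 0.995, 0.097, 0.001]
contact_force: [0.4, -0.1, -0.9]
width: 0.0233
gripper_force: 59.5
```

Call:
send_rows([
  {"gripper": 1,"linear": [-0.0005,0,-0.002],"delta_rot": [0,0,0]},
  {"gripper": 1,"linear": [-0.002,0.008,-0.0025],"delta_rot": [0,0,0]},
  {"gripper": 1,"linear": [-0.004,0.018,-0.0025],"delta_rot": [0,0,0]},
  {"gripper": 1,"linear": [-0.006,0.028,-0.0025],"delta_rot": [0,0,0]},
  {"gripper": 1,"linear": [-0.008,0.038,-0.0025],"delta_rot": [0,0,0]},
  {"gripper": 1,"linear": [-0.01,0.048,-0.0025],"delta_rot": [0,0,0]},
  {"gripper": 1,"linear": [-0.012,0.058,-0.0025],"delta_rot": [0,0,0]},
  {"gripper": 1,"linear": [-0.0135,0.066,-0.0025],"delta_rot": [0,0,0]},
])

```text
clock: 5.0
position: [0.5857, -0.029, 0.0729]
ee_rot: [0.0, 0.995, 0.097, -0.0]
contact_force: [-0.2, -0.5, -2.5]
width: 0.0231
gripper_force: 59.5
```

Call:
send_rows([
  {"gripper": 1,"linear": [-0.002,0.008,0],"delta_rot": [0,0,0]},
  {"gripper": 1,"linear": [-0.004,0.018,0],"delta_rot": [0,0,0]},
  {"gripper": 1,"linear": [-0.006,0.028,0],"delta_rot": [0,0,0]},
  {"gripper": 1,"linear": [-0.008,0.038,0],"delta_rot": [0,0,0]},
  {"gripper": 1,"linear": [-0.01,0.048,0],"delta_rot": [0,0,0]},
  {"gripper": 1,"linear": [-0.0115,0.056,0],"delta_rot": [0,0,0]},
  {"gripper": 1,"linear": [-0.0115,0.059,0],"delta_rot": [0,0,0]},
  {"gripper": 1,"linear": [-0.0115,0.059,0],"delta_rot": [0,0,0]},
])

```text
clock: 5.8
position: [0.5746, 0.0294, 0.0729]
ee_rot: [0.0, 0.995, 0.097, 0.0]
contact_force: [-1.0, 0.2, -1.2]
width: 0.0229
gripper_force: 59.5
```

Run:
```python
from h import *
a=cam("wrist")[0];b=cam("scene")[0][230:310,210:390];b=cv2.resize(b,None,fx=2.2,fy=2.2)
d=cv2.resize(cam("side")[0][210:310,260:400],None,fx=2.8,fy=2.8)
o=np.zeros((460,800,3),np.uint8);w=cv2.resize(a,(400,300));o[:300,:400]=w;o[:b.shape[0],400:400+b.shape[1]]=b;o[180:180+280,400:400+392]=d
cv2.imwrite("pics/c3.png",o)
```

```text
(no output)
```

View pics/c3.png

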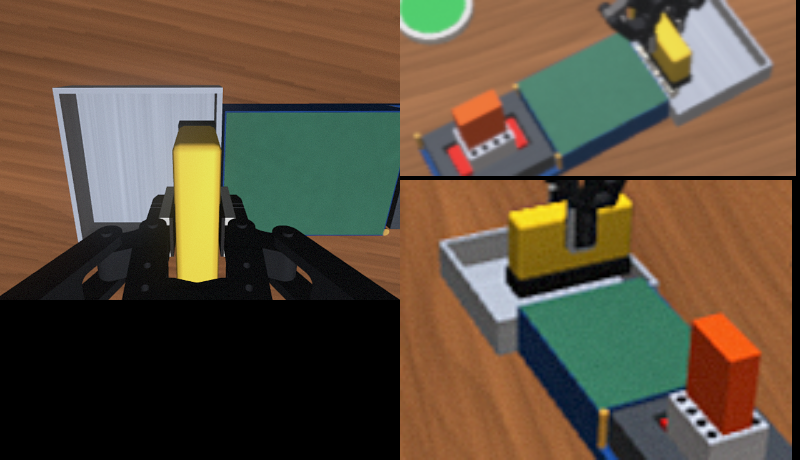

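The deck is clear and the tray side is in view, with the chips hidden behind the scraper. I'm lifting it, then setting it down on the free bench on the robot's side.

Call:
send_rows([
  {"gripper": 1,"linear": [0,0,0.04],"delta_rot": [0,0,0]},
  {"gripper": 1,"linear": [-0.02,0,0.08],"delta_rot": [0,0,0]},
  {"gripper": 1,"linear": [-0.06,0.004,0.08],"delta_rot": [0,0,0]},
  {"gripper": 1,"linear": [-0.1,0.008,0.08],"delta_rot": [0,0,0]},
  {"gripper": 1,"linear": [-0.14,0.01,0.08],"delta_rot": [0,0,0]},
  {"gripper": 1,"linear": [-0.17,0.01,0.06],"delta_rot": [0,0,0]},
  {"gripper": 1,"linear": [-0.175,0.01,0.02],"delta_rot": [0,0,0]},
  {"gripper": 1,"linear": [-0.175,0.01,-0.01],"delta_rot": [0,0,0]},
])

```text
clock: 6.75
position: [0.3977, 0.0387, 0.0622]
ee_rot: [0.0, 0.995, 0.096, 0.0]
contact_force: [0.3, 0.2, -1.2]
width: 0.023
gripper_force: 59.6
```

Call:
send_rows([
  {"gripper": 1,"linear": [0,0,-0.015],"delta_rot": [0,0,0]},
  {"gripper": 1,"linear": [0,0,-0.025],"delta_rot": [0,0,0]},
  {"gripper": 1,"linear": [0,0,-0.028],"delta_rot": [0,0,0]},
  {"gripper": 1,"linear": [0,0,-0.03],"delta_rot": [0,0,0]},
  {"gripper": 1,"linear": [0,0,-0.03],"delta_rot": [0,0,0]},
])

```text
clock: 7.25
position: [0.4, 0.0387, 0.0331]
ee_rot: [0.0, 0.995, 0.097, 0.0]
contact_force: [0.0, -0.0, -0.4]
width: 0.0228
gripper_force: 59.5
```

Run:
```python
from h import *
b=cv2.resize(cam("scene")[0][190:310,200:400],None,fx=2,fy=2)
d=cv2.resize(cam("side")[0][190:310,240:400],None,fx=2.4,fy=2.4)
o=np.zeros((300,800,3),np.uint8);o[:240,:400]=b;o[:288,400:784]=d
cv2.imwrite("pics/c4.png",o)
```

```text
(no output)
```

View pics/c4.png

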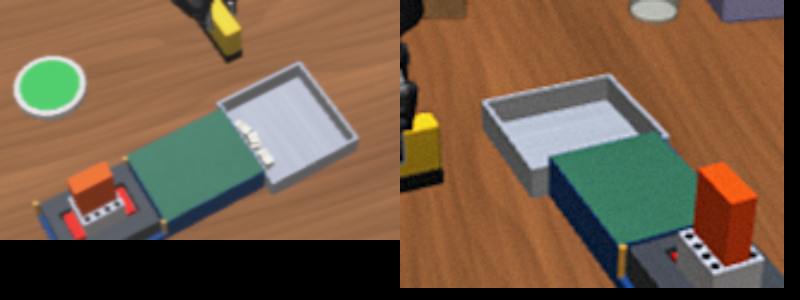

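Call:
send_rows([
  {"gripper": 1,"linear": [0,0,-0.001],"delta_rot": [0,0,0]},
  {"gripper": -0.3,"linear": [0,0,-0.001],"delta_rot": [0,0,0]},
  {"gripper": -0.3,"linear": [0,0,-0.001],"delta_rot": [0,0,0]},
  {"gripper": -0.3,"linear": [0,0,-0.001],"delta_rot": [0,0,0]},
  {"gripper": -0.3,"linear": [0,0,0.02],"delta_rot": [0,0,0]},
  {"gripper": -0.3,"linear": [0,0,0.06],"delta_rot": [0,0,0]},
  {"gripper": -0.3,"linear": [0,0,0.1],"delta_rot": [0,0,0]},
  {"gripper": -0.3,"linear": [0,0,0.15],"delta_rot": [0,0,0]},
])

```text
clock: 8.15
position: [0.3982, 0.039, 0.1836]
ee_rot: [-0.0, 0.995, 0.097, -0.001]
contact_force: [1.2, -0.2, -0.7]
width: 0.0555
gripper_force: 0.0
```

Run:
```python
from h import *
C=cam("scene");hsv=cv2.cvtColor(C[0],cv2.COLOR_BGR2HSV)
n=np.array([.614,-.175]);e=np.array([.982,.19]);f=np.array([-.19,.982])
pts=[]
for r in range(240,285):
  for c in range(300,345):
    if hsv[r,c,2]>200 and hsv[r,c,1]<25: pts.append((c,r))
m=np.zeros(C[0].shape[:2],np.uint8)
for c,r in pts:m[r,c]=1
N,l,st,ce=cv2.connectedComponentsWithStats(m)
for i in range(1,N):
  if st[i][4]>3: print(ce[i].round(1),st[i],[(z,(np.array([e,f])@(ray(C,ce[i],z)[:2]-n)).round(3)) for z in(.009,.014,.04)])
P=lambda x,y,z:proj(C,[*(n+x*e+y*f),z]).round(1)
print(P(0,.193,.03),P(0,.193,.004),P(0,.188,.04),P(0,.21,.004)); print(get_state()["position"],get_state()["qpos"])
```

```text
[327.4 259.5] [317 249  21  23 138] [(0.009, array([-0.005,  0.21 ])), (0.014, array([-0.003,  0.209])), (0.04, array([0.01, 0.2 ]))]
[322.5 259.9] [322.5 265.3] [320.7 258.6] [328.6 262.3]
[0.40385887 0.03869366 0.19173218] [-7.62928692e-02  3.91279764e-02  1.90499387e+00 -1.10301737e-04
  1.18365268e+00  1.30043609e+00]
```

Call:
send_rows([
  {"gripper": -0.3,"linear": [0.03,-0.02,0.03],"delta_rot": [0,0,0]},
  {"gripper": -0.3,"linear": [0.07,-0.045,0.05],"delta_rot": [0,0,0]},
  {"gripper": -0.3,"linear": [0.11,-0.075,0.05],"delta_rot": [0,0,0]},
  {"gripper": -0.3,"linear": [0.15,-0.1,0.05],"delta_rot": [0,0,0]},
  {"gripper": -0.3,"linear": [0.17,-0.115,0.05],"delta_rot": [0,0,0]},
  {"gripper": -0.3,"linear": [0.17,-0.115,0.05],"delta_rot": [0,0,0]},
])

```text
clock: 8.8
position: [0.5724, -0.0786, 0.2318]
ee_rot: [0.001, 0.995, 0.096, 0.0]
contact_force: [-0.4, 1.2, -0.2]
width: 0.0556
gripper_force: 0.0
```

Run:
```python
from h import *
C=cam("wrist"); cv2.imwrite("pics/w5.png",C[0]); s=get_state(); print(s["position"],s["ee_rot"])
n=np.array([.614,-.175]);e=np.array([.982,.19]);f=np.array([-.19,.982])
hsv=cv2.cvtColor(C[0],cv2.COLOR_BGR2HSV).astype(int);h,S,v=[hsv[...,i] for i in range(3)]
m=((h>4)&(h<16)&(S>200)&(v>190)).astype(np.uint8)
c=max(cv2.findContours(m,0,2)[0],key=cv2.contourArea);print(cv2.contourArea(c),cv2.minAreaRect(c))
for p in cv2.approxPolyDP(cv2.convexHull(c),5,True)[:,0].tolist(): q=ray(C,p,.121);print(p,q.round(4),(np.array([e,f])@(q[:2]-n)).round(4))
```

```text
[ 0.57023791 -0.07702411  0.23185631] [-2.27247466e-04  9.95377275e-01  9.60395472e-02 -6.58704825e-04]
0.0 ((506.0, 185.0), (0.0, 0.0), 0.0)
[506, 185] [ 0.6275 -0.1896  0.121 ] [ 0.0105 -0.0169]
```

View pics/w5.png

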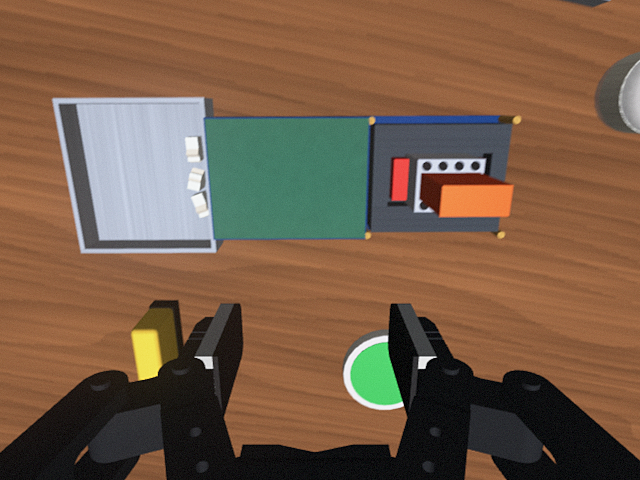

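The wrist view shows all three chips on the tray floor, near (193,149), (196,180) and (200,204), and the scraper upright on the bench. The tab's top face runs from (439,184) to (512,216).

Run:
```python
from h import *
C=cam("wrist")
n=np.array([.614,-.175]);e=np.array([.982,.19]);f=np.array([-.19,.982])
hsv=cv2.cvtColor(C[0],cv2.COLOR_BGR2HSV).astype(int);h,S,v=[hsv[...,i] for i in range(3)]
print(hsv[200,480],hsv[187,430])
m=((h<20)&(S>180)&(v>(hsv[200,480][2]+hsv[178,470][2])/2)).astype(np.uint8); m[:,:380]=0;m[260:]=0
c=max(cv2.findContours(m,0,2)[0],key=cv2.contourArea);print(cv2.boundingRect(c))
Q=[]
for p in cv2.boxPoints(cv2.minAreaRect(c)): q=ray(C,p,.121);Q.append(q);print(q.round(4),(np.array([e,f])@(q[:2]-n)).round(4))
print(np.mean(Q,0),get_state()["position"])
```

```text
[ 12 184 242] [  6 211  75]
(444, 182, 74, 32)
[ 0.6196 -0.1494  0.121 ] [0.0104 0.024 ]
[ 0.6283 -0.1938  0.121 ] [ 0.0105 -0.0211]
[ 0.6095 -0.2004  0.121 ] [-0.0093 -0.0241]
[ 0.6006 -0.1551  0.121 ] [-0.0093  0.0221]
[ 0.61450735 -0.17467477  0.121     ] [ 0.56909035 -0.0761313   0.23206157]
```

Call:
send_rows([
  {"gripper": -0.3,"linear": [0.01,-0.02,0],"delta_rot": [0,0,0.13]},
  {"gripper": -0.3,"linear": [0.02,-0.04,0],"delta_rot": [0,0,0.26]},
  {"gripper": -0.3,"linear": [0.03,-0.06,0],"delta_rot": [0,0,0.4]},
  {"gripper": -0.3,"linear": [0.04,-0.08,0],"delta_rot": [0,0,0.54]},
  {"gripper": -0.3,"linear": [0.045,-0.098,0],"delta_rot": [0,0,0.68]},
  {"gripper": -0.3,"linear": [0.045,-0.098,0],"delta_rot": [0,0,0.82]},
  {"gripper": -0.3,"linear": [0.045,-0.098,0],"delta_rot": [0,0,0.96]},
  {"gripper": -0.3,"linear": [0.045,-0.098,0],"delta_rot": [0,0,1.1]},
])

```text
clock: 9.7
position: [0.6132, -0.1729, 0.2331]
ee_rot: [-0.0, 0.796, 0.605, -0.0]
contact_force: [0.2, 0.2, 0.1]
width: 0.0553
gripper_force: 0.0
```

Call:
send_rows([
  {"gripper": -0.3,"linear": [0,0,0],"delta_rot": [0,0,0.14]},
  {"gripper": -0.3,"linear": [0,0,0],"delta_rot": [0,0,0.28]},
  {"gripper": -0.3,"linear": [0,0,0],"delta_rot": [0,0,0.42]},
  {"gripper": -0.3,"linear": [0,0,0],"delta_rot": [0,0,0.467]},
  {"gripper": -0.3,"linear": [0,0,0],"delta_rot": [0,0,0.467]},
  {"gripper": -0.3,"linear": [0,0,0],"delta_rot": [0,0,0.467]},
])

```text
clock: 10.3
position: [0.6138, -0.1731, 0.2332]
ee_rot: [-0.0, 0.637, 0.771, 0.0]
contact_force: [0.7, 0.3, 0.4]
width: 0.0554
gripper_force: 0.0
```

Run:
```python
from h import *
C=cam("wrist"); cv2.imwrite("pics/w6.png",C[0]);s=get_state();print(s["position"],s["ee_rot"],s["qpos"])
from scipy.spatial.transform import Rotation as R
w,x,y,z=s["ee_rot"];print(R.from_quat([x,y,z,w]).as_matrix().round(3))
```

```text
[ 0.61392904 -0.17338355  0.23310578] [-4.61978792e-05  6.36976912e-01  7.70882876e-01  5.40779318e-05] [-3.84326138e-01  3.70345967e-01  1.35918125e+00  1.32645461e-04
  1.41212092e+00 -5.74002844e-01]
[[-0.189  0.982 -0.   ]
 [ 0.982  0.189  0.   ]
 [ 0.     0.    -1.   ]]
```

View pics/w6.png

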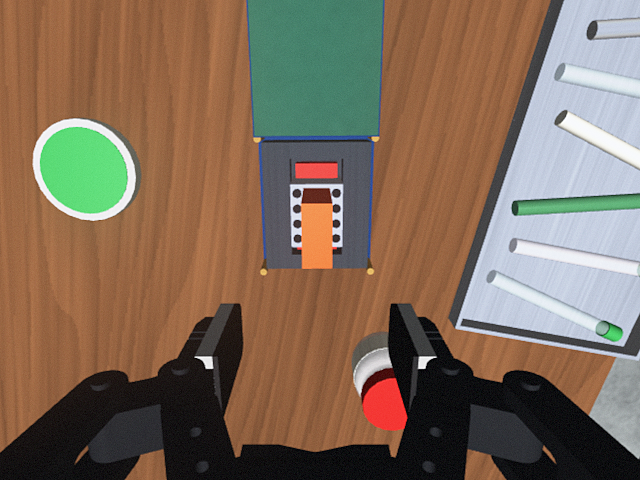

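The tab, at columns 301–332, is centred between the fingers and square to them. The jar lies low and outside, and the fingertips stay above its top. I'm going down to grip.

Call:
send_rows([
  {"gripper": -0.3,"linear": [0,-0.001,-0.04],"delta_rot": [0,0,0]},
  {"gripper": -0.3,"linear": [0,-0.001,-0.08],"delta_rot": [0,0,0]},
  {"gripper": -0.3,"linear": [0,-0.001,-0.12],"delta_rot": [0,0,0]},
  {"gripper": -0.3,"linear": [0,-0.001,-0.145],"delta_rot": [0,0,0]},
  {"gripper": -0.3,"linear": [0,-0.001,-0.155],"delta_rot": [0,0,0]},
  {"gripper": -0.3,"linear": [0,-0.001,-0.155],"delta_rot": [0,0,0]},
  {"gripper": 1,"linear": [0,-0.001,-0.155],"delta_rot": [0,0,0]},
  {"gripper": 1,"linear": [0,-0.001,-0.155],"delta_rot": [0,0,0]},
], newtons=60)

```text
clock: 11.15
position: [0.6159, -0.1756, 0.0799]
ee_rot: [0.002, 0.637, 0.771, 0.001]
contact_force: [-0.1, -0.4, 0.2]
width: 0.0275
gripper_force: 0.0
```

Call:
send_rows([
  {"gripper": 1,"linear": [0,0,0],"delta_rot": [0,0,0]},
  {"gripper": 1,"linear": [0,0,0],"delta_rot": [0,0,0]},
  {"gripper": 1,"linear": [0,0,0],"delta_rot": [0,0,0]},
  {"gripper": 1,"linear": [0,0,0],"delta_rot": [0,0,0]},
  {"gripper": 1,"linear": [0,0,0],"delta_rot": [0,0,0]},
], newtons=90)

```text
clock: 11.65
position: [0.6153, -0.1757, 0.08]
ee_rot: [0.002, 0.637, 0.771, 0.0]
contact_force: [-0.9, -0.1, 6.7]
width: 0.019
gripper_force: 89.7
```

Call:
send_rows([
  {"gripper": 1,"linear": [-0.0003,0.0015,0.0004],"delta_rot": [-0.026,-0.005,0]},
  {"gripper": 1,"linear": [-0.0006,0.003,0.0008],"delta_rot": [-0.052,-0.01,0]},
  {"gripper": 1,"linear": [-0.0009,0.0045,0.0013],"delta_rot": [-0.078,-0.015,0]},
  {"gripper": 1,"linear": [-0.0012,0.006,0.0018],"delta_rot": [-0.103,-0.02,0]},
  {"gripper": 1,"linear": [-0.0012,0.006,0.002],"delta_rot": [-0.103,-0.02,0]},
  {"gripper": 1,"linear": [-0.0012,0.006,0.002],"delta_rot": [-0.103,-0.02,0]},
])

```text
clock: 12.25
position: [0.6143, -0.1704, 0.0824]
ee_rot: [0.043, 0.636, 0.77, -0.033]
contact_force: [-1.9, -3.3, 7.5]
width: 0.0192
gripper_force: 89.8
```

```bash
cat > st.py <<'E'
from h import *
from scipy.spatial.transform import Rotation as R
s=get_state();w,x,y,z=s["ee_rot"];M=R.from_quat([x,y,z,w]).as_matrix()
f=np.array([-.19,.982]);d=-M[:,2]
L=np.degrees(np.arcsin(d[:2]@f))
F=s["contact_force"];t=s["position"]
foot=t-d*.058
print("lean",L.round(2),"pos",t.round(4),"foot st.y",((foot[:2]-[.614,-.175])@f).round(4),"foot z",foot[2].round(4),"F",F.round(1),"Fy",(F[:2]@f).round(1),"M",s["moment"].round(2),s["width"])
E
python3 st.py
```

```text
lean 6.23 pos [ 0.6143 -0.1704  0.0824] foot st.y -0.0019 foot z 0.0247 F [-1.9 -3.3  7.5] Fy -2.9 M [-0.2   0.4   0.06] 0.019217904960956624
```

Call:
send_rows([
  {"gripper": 1,"linear": [0.0004,-0.002,0.0007],"delta_rot": [0.034,0.0066,0]},
  {"gripper": 1,"linear": [0.0008,-0.004,0.0014],"delta_rot": [0.068,0.0132,0]},
  {"gripper": 1,"linear": [0.0012,-0.006,0.0022],"delta_rot": [0.103,0.02,0]},
  {"gripper": 1,"linear": [0.0016,-0.008,0.003],"delta_rot": [0.137,0.0266,0]},
  {"gripper": 1,"linear": [0.002,-0.01,0.0038],"delta_rot": [0.171,0.033,0]},
  {"gripper": 1,"linear": [0.0023,-0.012,0.0045],"delta_rot": [0.206,0.04,0]},
  {"gripper": 1,"linear": [0.0023,-0.012,0.0045],"delta_rot": [0.206,0.04,0]},
])

```text
clock: 12.95
position: [0.6163, -0.1812, 0.0849]
ee_rot: [-0.04, 0.637, 0.769, 0.034]
contact_force: [0.3, 2.1, 1.2]
width: 0.019
gripper_force: 89.3
```

```bash
python3 st.py
```

```text
lean -6.08 pos [ 0.6163 -0.1812  0.0849] foot st.y -0.0004 foot z 0.0272 F [0.3 2.1 1.2] Fy 2.0 M [ 0.13 -0.22  0.16] 0.019014761551330476
```

Call:
send_rows([
  {"gripper": 1,"linear": [-0.0004,0.002,0.0008],"delta_rot": [-0.034,-0.0066,0]},
  {"gripper": 1,"linear": [-0.0008,0.004,0.0016],"delta_rot": [-0.068,-0.0132,0]},
  {"gripper": 1,"linear": [-0.0012,0.006,0.0024],"delta_rot": [-0.103,-0.02,0]},
  {"gripper": 1,"linear": [-0.0016,0.008,0.0032],"delta_rot": [-0.137,-0.0266,0]},
  {"gripper": 1,"linear": [-0.002,0.01,0.004],"delta_rot": [-0.171,-0.033,0]},
  {"gripper": 1,"linear": [-0.0023,0.012,0.0048],"delta_rot": [-0.206,-0.04,0]},
  {"gripper": 1,"linear": [-0.0023,0.012,0.0048],"delta_rot": [-0.206,-0.04,0]},
])

```text
clock: 13.65
position: [0.614, -0.1694, 0.0901]
ee_rot: [0.044, 0.635, 0.771, -0.035]
contact_force: [0.9, -3.1, 0.1]
width: 0.0194
gripper_force: 88.7
```

```bash
cat >> st.py <<'E'
C=cam("side");cv2.imwrite("pics/s_%d.png"%(s["clock"]*100),C[0])
E
python3 st.py
python3 - <<'E'
import cv2,glob
f=sorted(glob.glob('pics/s_*'))[-1]
cv2.imwrite('pics/v7.png',cv2.resize(cv2.imread(f)[220:360,310:430],None,fx=4,fy=4,interpolation=cv2.INTER_CUBIC))
E
```

```text
lean 6.39 pos [ 0.614  -0.1694  0.0901] foot st.y -0.001 foot z 0.0325 F [ 0.9 -3.1  0.1] Fy -3.2 M [-0.66 -0.18 -0.13] 0.019404383017285164
```

View pics/v7.png

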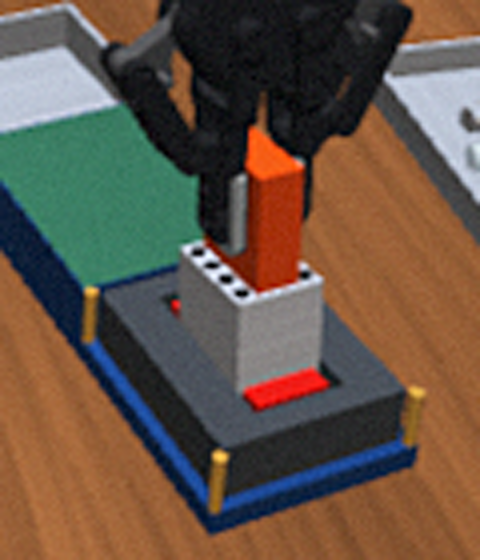

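The block has risen about 10 mm. The nest's base gap is still closed, so the nest is down. I'm carrying on with the rocking.

Call:
send_rows([
  {"gripper": 1,"linear": [0.0004,-0.002,0.0007],"delta_rot": [0.034,0.0066,0]},
  {"gripper": 1,"linear": [0.0008,-0.004,0.0014],"delta_rot": [0.068,0.0132,0]},
  {"gripper": 1,"linear": [0.0012,-0.006,0.0022],"delta_rot": [0.103,0.02,0]},
  {"gripper": 1,"linear": [0.0016,-0.008,0.003],"delta_rot": [0.137,0.0266,0]},
  {"gripper": 1,"linear": [0.002,-0.01,0.0036],"delta_rot": [0.171,0.033,0]},
  {"gripper": 1,"linear": [0.0023,-0.012,0.0042],"delta_rot": [0.206,0.04,0]},
  {"gripper": 1,"linear": [0.0023,-0.012,0.0042],"delta_rot": [0.206,0.04,0]},
])

```text
clock: 14.4
position: [0.6153, -0.181, 0.0929]
ee_rot: [-0.041, 0.637, 0.769, 0.034]
contact_force: [0.2, 0.3, -2.0]
width: 0.019
gripper_force: 88.8
```

```bash
python3 st.py
```

```text
lean -6.1 pos [ 0.6153 -0.181   0.0929] foot st.y 0.0001 foot z 0.0352 F [ 0.2  0.3 -2. ] Fy 0.2 M [ 0.02 -0.03  0.01] 0.019041931714413703
```

Call:
send_rows([
  {"gripper": 1,"linear": [-0.0004,0.002,0.0008],"delta_rot": [-0.034,-0.0066,0]},
  {"gripper": 1,"linear": [-0.0008,0.004,0.0016],"delta_rot": [-0.068,-0.0132,0]},
  {"gripper": 1,"linear": [-0.0012,0.006,0.0024],"delta_rot": [-0.103,-0.02,0]},
  {"gripper": 1,"linear": [-0.0016,0.008,0.0032],"delta_rot": [-0.137,-0.0266,0]},
  {"gripper": 1,"linear": [-0.002,0.01,0.0038],"delta_rot": [-0.171,-0.033,0]},
  {"gripper": 1,"linear": [-0.0023,0.012,0.0044],"delta_rot": [-0.206,-0.04,0]},
  {"gripper": 1,"linear": [-0.0023,0.012,0.0044],"delta_rot": [-0.206,-0.04,0]},
])

```text
clock: 15.15
position: [0.6126, -0.1669, 0.0982]
ee_rot: [0.041, 0.635, 0.771, -0.034]
contact_force: [-0.6, 1.6, -1.3]
width: 0.0187
gripper_force: 89.0
```

```bash
python3 st.py
```

```text
lean 6.1 pos [ 0.6126 -0.1669  0.0982] foot st.y 0.002 foot z 0.0405 F [-0.6  1.6 -1.3] Fy 1.7 M [0.25 0.1  0.04] 0.01871469469907549
```

Call:
send_rows([
  {"gripper": 1,"linear": [0.0004,-0.002,0.0007],"delta_rot": [0.034,0.0066,0]},
  {"gripper": 1,"linear": [0.0008,-0.004,0.0014],"delta_rot": [0.068,0.0132,0]},
  {"gripper": 1,"linear": [0.0012,-0.006,0.0022],"delta_rot": [0.103,0.02,0]},
  {"gripper": 1,"linear": [0.0016,-0.008,0.003],"delta_rot": [0.137,0.0266,0]},
  {"gripper": 1,"linear": [0.002,-0.01,0.0036],"delta_rot": [0.171,0.033,0]},
  {"gripper": 1,"linear": [0.0023,-0.012,0.0042],"delta_rot": [0.206,0.04,0]},
  {"gripper": 1,"linear": [0.0023,-0.012,0.0042],"delta_rot": [0.206,0.04,0]},
])

```text
clock: 15.9
position: [0.6159, -0.183, 0.1014]
ee_rot: [-0.04, 0.637, 0.769, 0.033]
contact_force: [0.0, 0.1, -2.6]
width: 0.0191
gripper_force: 88.7
```

Call:
send_rows([
  {"gripper": 1,"linear": [-0.0004,0.002,0.001],"delta_rot": [-0.034,-0.0066,0]},
  {"gripper": 1,"linear": [-0.0008,0.004,0.002],"delta_rot": [-0.068,-0.0132,0]},
  {"gripper": 1,"linear": [-0.0012,0.006,0.003],"delta_rot": [-0.103,-0.02,0]},
  {"gripper": 1,"linear": [-0.0012,0.006,0.005],"delta_rot": [-0.103,-0.02,0]},
  {"gripper": 1,"linear": [-0.0012,0.006,0.005],"delta_rot": [-0.103,-0.02,0]},
])

```text
clock: 16.4
position: [0.6145, -0.1739, 0.1077]
ee_rot: [0.001, 0.636, 0.772, 0.0]
contact_force: [0.8, 0.1, -2.8]
width: 0.0191
gripper_force: 88.7
```

```bash
python3 st.py
```

```text
lean 0.05 pos [ 0.6145 -0.1739  0.1077] foot st.y 0.001 foot z 0.0497 F [ 0.8  0.1 -2.8] Fy -0.1 M [ 0.01 -0.01  0.05] 0.019090455704964614
```

Only the block's weight (about 2.8 N) is left on the wrist, so it is free. I'm raising it to about 3 cm clear.

Call:
send_rows([
  {"gripper": 1,"linear": [0,0,0.006],"delta_rot": [0,0,0]},
  {"gripper": 1,"linear": [0,0,0.012],"delta_rot": [0,0,0]},
  {"gripper": 1,"linear": [0,0,0.018],"delta_rot": [0,0,0]},
  {"gripper": 1,"linear": [0,0,0.02],"delta_rot": [0,0,0]},
  {"gripper": 1,"linear": [0,0,0.02],"delta_rot": [0,0,0]},
  {"gripper": 1,"linear": [0,0,0.02],"delta_rot": [0,0,0]},
  {"gripper": 1,"linear": [0,0,0.02],"delta_rot": [0,0,0]},
])

```text
clock: 17.15
position: [0.6141, -0.175, 0.1266]
ee_rot: [-0.0, 0.637, 0.771, -0.0]
contact_force: [-0.4, -0.4, -2.5]
width: 0.019
gripper_force: 88.7
```

```bash
python3 st.py
python3 - <<'E'
from h import *
import glob
f=sorted(glob.glob('pics/s_*'))[-1]
a=cv2.resize(cv2.imread(f)[190:360,270:430],None,fx=2.5,fy=2.5,interpolation=cv2.INTER_CUBIC)
b=cv2.resize(cam("scene")[0][180:380,140:400],None,fx=1.5,fy=1.5)
o=np.zeros((430,800,3),np.uint8);o[:a.shape[0],:400]=a;o[:300,405:795]=b
cv2.imwrite('pics/v8.png',o)
E
```

```text
lean -0.02 pos [ 0.6141 -0.175   0.1266] foot st.y -0.0 foot z 0.0686 F [-0.4 -0.4 -2.5] Fy -0.3 M [-0.02 -0.02 -0.01] 0.01897831908273178
```

View pics/v8.png

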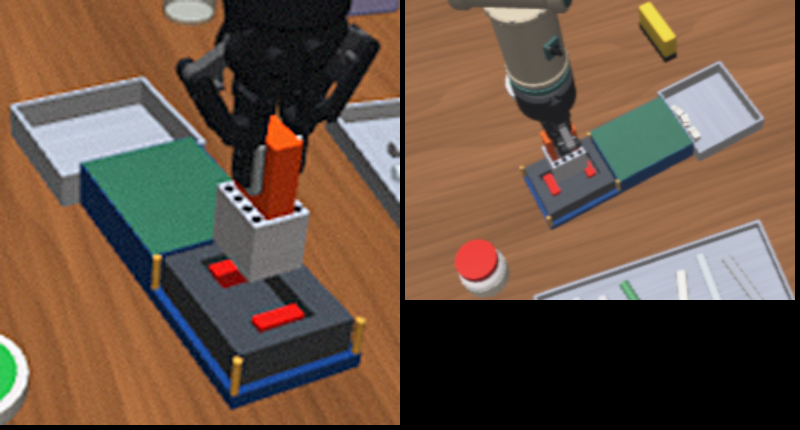

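The block hangs clear of its nest, the nest is down, and the chips and scraper are where they should be. One quick numeric check of uprightness before handing in.

Run:
```python
from h import *
C=cam("side");hsv=cv2.cvtColor(C[0],cv2.COLOR_BGR2HSV).astype(int);h,S,v=[hsv[...,i] for i in range(3)]
m=(h<14)&(S>180)&(v>90)
n=np.array([.614,-.175]);e=np.array([.982,.19]);f=np.array([-.19,.982])
rows=range(248,274);R_=[max(np.where(m[r,365:400])[0])+365 for r in rows]
print("right edge du/dv",np.polyfit(rows,R_,1)[0])
for t in(-3,0,3):
  a=np.radians(t);P=[]
  for z in(.1,.15): q=n+.01*e+f*(-.022+np.tan(a)*(z-.1));P.append(proj(C,[*q,z]))
  d=P[1]-P[0];print(t,P,d[0]/d[1])
# block top edge corners via gray mask
g=((S<60)&(v>110)).astype(np.uint8);g[:,:350]=0;g[:,400:]=0;g[:255]=0;g[305:]=0
c=max(cv2.findContours(g,0,2)[0],key=cv2.contourArea)
print(cv2.approxPolyDP(cv2.convexHull(c),2,True)[:,0].tolist())
for z in(.0686,.1136):
  print([proj(C,[*(n+x*e+y*f),z]).round(1).tolist() for x,y in((-.02,.025),(-.02,-.025),(.02,-.025))])
```

```text
right edge du/dv -0.14871794871794736
-3 [array([386.3959724 , 281.94259558]), array([390.5445574 , 257.01641119])] -0.16643481943252017
0 [array([386.3959724 , 281.94259558]), array([389.63491799, 256.14401365])] -0.12554742740571714
3 [array([386.3959724 , 281.94259558]), array([388.7303805 , 255.27650915])] -0.08754220843749927
[[362, 262], [389, 270], [393, 274], [390, 296], [369, 301], [357, 264]]
[[354.8, 285.5], [369.6, 302.9], [390.6, 296.8]]
[[356.5, 263.7], [371.9, 280.6], [393.6, 274.7]]
```

```bash
python3 -c "
from rig import sign_off
print(sign_off())"
```

```text
the job is handed in; nothing more can be done
None
```

The job is done and handed in at about 17 s: the three chips are in the catch tray, the scraper stands on the bench clear of it, and the block is held still and upright (within about 2°) roughly 3 cm above its nest, which looked still down on its base in the camera views.

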